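# Free a strainer arm by driving out its stuck lock pin

### The job

The sprung strainer arm is held folded by a lock pin stuck in its hinge bracket. Take the drift punch from its wooden stand, push the pin out downwards with it from above so that the arm springs open, then stand the punch back upright, fully down, in its stand. Feel for the hole and press gently (never more than about 30 N on the bracket), and leave the other things on the counter where they are.

Things in the scene. Friction and masses are not known exactly. Their poses are not given: they have to be found in the camera images.
- holder: Fixed stainless holder: a 130 x 110 mm shallow tray, two upright rails along its x; z up, origin under the tray's centre. On the rails an aluminium hinge bracket, top face 50 mm along x, 36 mm along y, flat, 90 mm above the counter, with a vertical 11 mm round hole through to its underside at 60 mm. In the hole the lock pin: 10 mm shank, head below, top end 4 mm under the face.
- holder_mark (a point): Nominal centre of the pin hole at the height of the top face; holder's axes. The bracket is locked anywhere along the rails: the real hole lies up to 15 mm from this mark along the holder's x, either way, and on it in y. It does not give. Spring load jams the pin: some 3 to 12 N moves it; pushed until its top is 25 mm below the face, it drops into the tray.
- swing (a joint): Sprung strainer arm (rad): near 0 while locked, springs to about 0.45 towards the holder's +x when the hole is empty. It lies 70 to 80 mm up, its eye up to 1.5 mm towards +x in the hole, so the punch may catch on it 10 mm down; ring (96 mm) centred 94 mm to -y of the hole. The punch in the hole holds it as the pin did: it opens when the punch is drawn up (drag up to 10 N).
- punch: Steel drift punch, 118 mm long, 110 g, standing tip down in the stand, loose. Origin at the centre of the flat tip, z up along the shank: tip 8 mm thick from 0 to 45 mm, then a square shoulder and a 16 mm thick round body up to 118 mm. Grip the body; the balance point is near 77 mm.
- punch_tip (a point): Centre of the punch's flat tip (the same point as its origin).
- stand: Fixed dark wooden stand, 70 x 70 x 50 mm, with one upright 13 mm through hole in the middle. Origin under its centre, z up. With the punch fully in, its shoulder rests on the stand's top and its tip is 5 mm above the counter.
- jar: White ceramic jar with wooden lid, 92 mm wide, 125 mm tall, origin under its centre. Leave alone.
- bottle: Clear squeeze bottle, 64 mm wide, 175 mm tall, on a 12 mm high round wooden stand, origin under its centre. Leave alone.
- cup: White ceramic cup, 72 mm wide, 75 mm tall, origin under its centre. Leave alone.
- bowl: Blue bowl, 130 mm wide, 50 mm tall, on the silicone mat, origin under its centre. Leave alone.
- spoon: Spoon lying on the counter. Leave alone.

How it is judged (in metres and radians):
On the way, in this order (a step that is already met when the one before it is completed fails the run):
1. the punch is lifted out of its stand (z of punch_tip in the frame of stand above 0.055 m), for 0.1 s.
2. the punch tip is in the bracket's hole (horizontal distance between punch_tip and holder_mark below 0.02 m and z of punch_tip in the frame of holder_mark below -0.012 m), for 0.1 s.
3. the pin is out and the arm has sprung open (value of joint swing above 0.3 rad), for 0.2 s.
At the end, for the whole second after the job is handed in: The strainer arm is open (beyond 0.3 rad); the punch stands at rest in its stand's hole, fully down (tip under 9 mm above the counter, within 5 mm of the stand's centre) and upright within 0.1 rad (value of joint swing above 0.3 rad and horizontal distance between punch and stand below 0.005 m and z of punch in the frame of stand below 0.009 m and angle between punch's own z axis and vertical below 0.1 rad and linear speed of punch below 0.02 m/s); the robot touches nothing.
It fails at once if the bracket or its arm is pressed, by the punch or the robot, with more than 35 N (contact force between any of punch, the fingers, the arm and bracket above 35 N).
It fails at once if a bystander is moved by more than 20 mm (distance of any of jar, bottle, cup, bowl, spoon from where it was at the start of the episode above 0.02 m).
It also fails if it takes over 72 s, if anything falls off the work surface, if the arm or the gripper's body presses on something with over 40 N, if the wrist force passes 120 N, or if a joint passes its speed limit or range.

### The arm

A 6-joint arm with a two-finger parallel gripper is mounted at the origin on the work surface. World frame = base frame: x ahead of the robot, y to its left, z up, the work surface at z = 0. Lengths are in m, angles in degrees, forces in N, time in s.
With the tool pointing down it reaches from about 0.35 to 0.875 m from the base axis. Payload 4.2 kg.
Tool frame: the origin (TCP) lies midway between the tips of the shut fingers; the grasp point (between the pads) lies 19 mm behind it; z points along the fingers, y is the line along which they close (so a half turn about z gives the same grasp; the last joint's range is limited). The gripper opens to 87 mm and grips with 3 to 60 N. Pads are 19 mm wide; open, the fingers measure 117 mm over their backs; the gripper's body (75 mm by 190 mm) begins 51 mm behind the grasp point.
Start: joints at [87.983, 22.042, 0.453, 0, -68.411, -14.817], TCP at [0.181, 0.598, 0.223] pointing down, gripper open.
Joint ranges: [-179.83, 179.83], [-69.29, 118.12], [-61.27, 80.66], [-181.25, 117.63], [-171.15, -9.14], [-177.46, 177.46]. Speed limits (degrees/s): [159.86, 159.86, 180, 180, 180, 180].

### API

Orientations are given as a 3x3 rotation matrix whose columns are the frame's x, y, z axes.
In Python, from station import sense, capture, finish_job, silhouettes, landmark_of gives the robot as it stands.
- The arm moves only by the tool step_arm, never from a script. Its arguments are lists of equal length, an entry for each row: "linear": the shift along the tool's x, y, z in mm, a list of three; "delta_rot": the turn, a rotation vector about the tool's x, y, z in rad, a list of three; "grip": the finger opening in mm, from 0 to 87. A call has 1 to 10 rows; each row shifts and turns the commanded pose from where the row before left it, along the tool's axes as they then stand; what a row does not reach is not made up. A row lasts 1/8 s, in which the tool goes at most 62.5 mm and 10.7 degrees, less where a joint would pass 70% of its speed; a pose out of reach is approached as far as the arm can. A call with a gripper value outside its range is refused whole. The fingers move at their own pace and stop on an object; the grip force is fixed at half the most. Time passes only in rows, so rows that do not move let the fingers close. It gives the time, the measured TCP pose, the force, the opening and the grip force at its end, in the units of the state.
- sense(): the state, without advancing time (a new reading comes with each control period).
- capture(name): name is "scene" or "top" or "wrist"; returns a dict with "img" (384x512x3 uint8, red, green, blue), "fx", "fy", "cx", "cy" (pixels), "world_to_cam" (4x4, takes a point from world to camera coordinates); the wrist camera has in their place "mount" (4x4, takes a point from camera to tool coordinates, whose origin is the TCP and whose axes are the flange's). Camera axes: x right, y up, looking along -z (the intrinsics and any distortion apply to the point x, -y, -z); pixel columns grow to the right and rows downward; lengths in m; the calibration is good to about 2 mm. A picture is of the moment at which its call begins: read the wrist's pose just before it. There is no depth.
- finish_job(): hands the job in; it is judged then, once.
Trained networks look in the newest picture that a camera, given by its name, has taken for a name from the list of things; names that differ only in an ending like _2 or _b are one class to them, and where a whole thing is asked for, a point or a joint stands for the part that bears it (a point fixed in the world has none). Each returns a list of dicts, best first, with "score" (0 to 1); they miss things now and then, are a little off and sometimes report something else, mostly with a low value. They report only what shows in the picture. A call takes as long as a camera call.
- silhouettes(camera, label): "mask" (384x512 bool, what is visible of it) and "point" ([column, row] in pixels, amid what is visible of it).
- landmark_of(camera, label): "point" ([column, row] in pixels: a listed point, or the origin of a listed thing).
The state is a dict: "time_s": time; "joints": joint angles; "joint_velocities": joint speeds; "effort": joint torques, N m; "tcp_pos": TCP position; "ee_rot": TCP orientation; "wrist_force": force on the tool from outside, world axes, zero at the start; "moment": the same for the moment, N m; "gripper_width": opening from 0.0 (shut) to 1.0 (fully open); "gripper_force": force on a finger pad.
Only numpy, scipy, OpenCV 4.12 (cv2) and the standard library are available. Lean on these libraries where they do the work, as an engineer would, in place of code of your own. Each camera call takes 0.05 s, during which the arm holds its last target. There are 200 camera calls.

## Working session

There is one attempt and no reset: what is moved stays moved. The work goes in short steps, Python scripts to look and compute and a tool call to move; the robot and the scene stay as the last step left them, time stands still between calls to the robot, and variables do not carry over. Pictures are saved under pics/ and viewed, at most 10 in all, crops included, and the job is handed in when it is done.

Besides the shell and the picture viewer there is one more tool, called after "Request:" in YAML: its name, and indented under it one key for each argument. step_arm: Moves the arm, as the interface text tells. Its arguments: {"type":"object","properties":{"linear":{"type":"array"},"delta_rot":{"type":"array"},"grip":{"type":"array"}},"required":["linear","delta_rot","grip"]}

```bash
ls; mkdir -p pics; cat > h.py <<'E'
import numpy as np, cv2
from station import *
def snap(n):
    s=sense(); c=capture(n)
    if n=="wrist":
        T=np.eye(4);T[:3,:3]=s["ee_rot"];T[:3,3]=s["tcp_pos"]
        c["c2w"]=T@np.array(c["mount"])
    else: c["c2w"]=np.linalg.inv(np.array(c["world_to_cam"]))
    return c
def proj(c,p):
    q=np.linalg.inv(c["c2w"])@np.append(p,1)
    return np.array([c["cx"]+c["fx"]*q[0]/-q[2], c["cy"]-c["fy"]*q[1]/-q[2]])
def ray(c,uv):
    d=np.array([(uv[0]-c["cx"])/c["fx"],-(uv[1]-c["cy"])/c["fy"],-1])
    return c["c2w"][:3,3], c["c2w"][:3,:3]@d
def at(c,uv,z):
    o,d=ray(c,uv); return o+d*(z-o[2])/d[2]
def tri(rays):
    A=0;b=0
    for o,d in rays:
        d=d/np.linalg.norm(d);P=np.eye(3)-np.outer(d,d);A=A+P;b=b+P@o
    return np.linalg.solve(A,b)
E
python3 - <<'E'
from h import *
np.set_printoptions(precision=4,suppress=True)
C={}
for n in ("scene","top"):
    c=C[n]=snap(n); print(n,[k for k in c if k not in("img",)],c["fx"],c["c2w"][:3,3])
    for l in ("holder","holder_mark","punch","punch_tip","stand","jar","bottle","cup","bowl"):
        r=landmark_of(n,l)
        for x in r[:2]: print(n,l,round(x["score"],2),np.round(x["point"],1),at(c,x["point"],0.09 if l=="holder_mark" else .005 if "punch" in l else 0))
cv2.imwrite("pics/a.png",cv2.cvtColor(np.hstack([C["scene"]["img"],C["top"]["img"]]),cv2.COLOR_RGB2BGR)) if 0 else None
for n in C: cv2.imwrite(f"pics/{n}0.png",C[n]["img"][:,:,::-1])
s=sense();print(s["ee_rot"],s["tcp_pos"],s["gripper_width"],s["wrist_force"])
E
```

```text
pics
scene ['fx', 'fy', 'cx', 'cy', 'world_to_cam', 'c2w'] 458.27623114070417 [1.3121 0.1705 0.7411]
scene holder 0.58 [125.6 213. ] [ 0.5529 -0.14    0.    ]
scene stand 0.63 [196.  181.1] [0.4377 0.0118 0.    ]
scene jar 0.64 [156.8 301.1] [ 0.7955 -0.0265  0.    ]
scene bottle 0.86 [371.  194.4] [0.4856 0.44   0.    ]
scene cup 0.87 [196.5 180.9] [0.4369 0.013  0.    ]
scene bowl 0.62 [270.9 291.1] [0.7705 0.1937 0.    ]
top ['fx', 'fy', 'cx', 'cy', 'world_to_cam', 'c2w'] 460.48643916622524 [0.4655 0.1482 0.9887]
top holder 0.79 [398.7 224.7] [ 0.5591 -0.1499  0.    ]
top holder_mark 0.91 [405.9 219.5] [ 0.5605 -0.1374  0.09  ]
top punch 0.61 [240.2 221.3] [0.5708 0.1891 0.005 ]
top stand 0.88 [241.6 219.1] [0.576  0.1862 0.    ]
top stand 0.4 [237.6 218.3] [0.5779 0.1949 0.    ]
top jar 0.63 [336.9 121.5] [ 0.7917 -0.0286  0.    ]
top jar 0.18 [123.6 258.6] [0.4951 0.4387 0.    ]
top bottle 0.78 [124.1 258.4] [0.4955 0.4377 0.    ]
top bottle 0.66 [406.3 218.6] [ 0.572 -0.167  0.   ]
top bowl 0.9 [240.8 133.9] [0.7668 0.1864 0.    ]
[[ 0.9572 -0.2896  0.    ]
 [-0.2896 -0.9572  0.    ]
 [ 0.     -0.     -1.    ]] [0.181  0.5982 0.2226] 0.9966915450866755 [-0.6253 -0.1674  0.2117]
```

View pics/scene0.png

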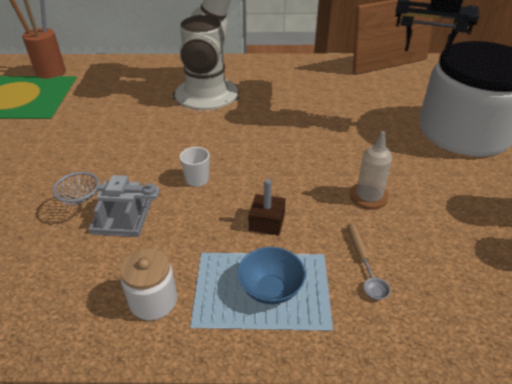

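View pics/top0.png

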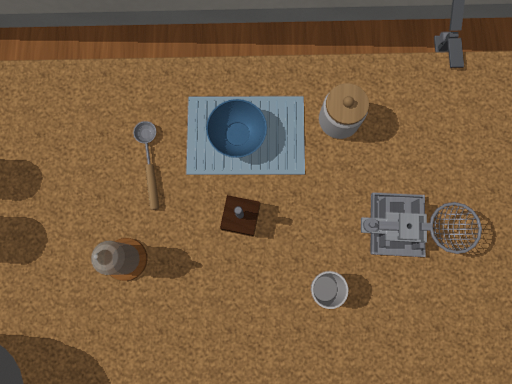

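The scene picture shows the stand at about (267,213) and the holder at (125,205), with the ring on the −y side. The top picture shows the stand at (241,216), the punch top at (239,211), the hole at about (409,226) and the ring at (456,228). The holder is nearly aligned with world axes. I'll move above the stand for a wrist view.

Request:
step_arm:
  linear:
    - [0, 0, -38]
    - [0, 0, -39]
    - [44, 46, 0]
    - [44, 46, 0]
    - [44, 46, 0]
    - [44, 46, 0]
    - [44, 46, 0]
    - [44, 46, 0]
    - [44, 46, 0]
    - [44, 46, 0]
  delta_rot:
    - [0, 0, -0.147]
    - [0, 0, -0.147]
    - [0, 0, 0]
    - [0, 0, 0]
    - [0, 0, 0]
    - [0, 0, 0]
    - [0, 0, 0]
    - [0, 0, 0]
    - [0, 0, 0]
    - [0, 0, 0]
  grip: [60, 60, 60, 60, 60, 60, 60, 60, 60, 60]

```text
time_s: 2.25
tcp_pos: [0.5278, 0.2354, 0.2999]
ee_rot: [[1.0, 0.0, 0.001], [0.0, -1.0, 0.001], [0.001, -0.001, -1.0]]
wrist_force: [0.5, 0.3, 0.2]
gripper_width: 0.689
gripper_force: 0.0
```

```bash
python3 - <<'E'
from h import *
np.set_printoptions(precision=4,suppress=True)
s=sense();print(s["ee_rot"],s["tcp_pos"],s["gripper_width"],s["wrist_force"],s["time_s"],s["joints"])
c=snap("wrist");print(c["mount"],c["fx"])
im=c["img"].copy()
for l,z in (("punch",.005),("punch_tip",.005),("stand",0),("holder_mark",.09)):
    for x in landmark_of("wrist",l)[:2]: print(l,x["score"],x["point"],at(c,x["point"],z))
    for x in silhouettes("wrist",l)[:1]:
        m=x["mask"].astype(np.uint8); print("sil",l,x["score"],x["point"],m.sum(),cv2.boundingRect(m))
cv2.imwrite("pics/w1.png",im[:,:,::-1])
E
```

```text
[[ 1.      0.0005  0.0007]
 [ 0.0005 -1.      0.0005]
 [ 0.0007 -0.0005 -1.    ]] [0.5278 0.2354 0.2999] 0.6891320322233061 [0.468  0.2524 0.1663] 2.25 [ 40.0855  14.915    1.1846   0.0021 -76.2217  49.9424]
[[ 0.0003  0.9617  0.274   0.075 ]
 [ 1.     -0.0002 -0.0005 -0.0004]
 [-0.0004  0.274  -0.9617 -0.1615]
 [ 0.      0.      0.      1.    ]] 279.78413972625674
punch 0.7 [281.4, 123.2] [0.5845 0.1968 0.005 ]
punch 0.39 [383.2, 210.6] [0.4375 0.017  0.005 ]
sil punch 0.74 [291.7, 128.6] 188 (285, 123, 18, 14)
sil punch_tip 0.47 [294.3, 132.1] 202 (285, 123, 18, 15)
stand 0.82 [285.5, 124.6] [0.5821 0.1897 0.    ]
sil stand 0.77 [285.9, 121.8] 2325 (261, 98, 59, 59)
sil holder_mark 0.82 [484.6, 126.5] 3146 (448, 94, 64, 88)
```

View pics/w1.png

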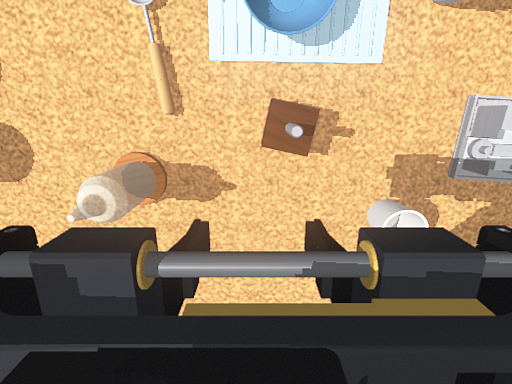

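The wrist view shows the stand at about (290,127), the punch's top end at about (297,130), the bowl above it, and the bracket at the right edge. I'll locate the punch's top from several views.

```bash
python3 - <<'E'
from h import *
np.set_printoptions(precision=4,suppress=True)
def top_center(n):
    c=snap(n); g=cv2.cvtColor(c["img"],cv2.COLOR_RGB2HSV)
    m=silhouettes(n,"punch"); 
    if m: m=m[0]; print(n,m["score"],cv2.boundingRect(m["mask"].astype(np.uint8)))
    return c
R={}
for n in("wrist","top","scene"): R[n]=top_center(n)
for n,uv in (("wrist",(297,130)),("top",(239,210))): print(n,at(R[n],uv,.123))
for n,(u,v,w,h) in (("wrist",(280,110,40,40)),("top",(222,193,36,36)),("scene",(250,170,40,40))):
    cv2.imwrite(f"pics/c_{n}.png",cv2.resize(R[n]["img"][v:v+h,u:u+w,::-1],(260,260),interpolation=0))
cv2.imwrite("pics/crops.png",np.hstack([cv2.imread(f"pics/c_{n}.png") for n in("wrist","top","scene")]))
E
```

```text
wrist 0.51 (287, 121, 20, 16)
scene 0.55 (263, 179, 8, 29)
wrist [0.5795 0.191  0.123 ]
top [0.5796 0.1863 0.123 ]
```

View pics/crops.png

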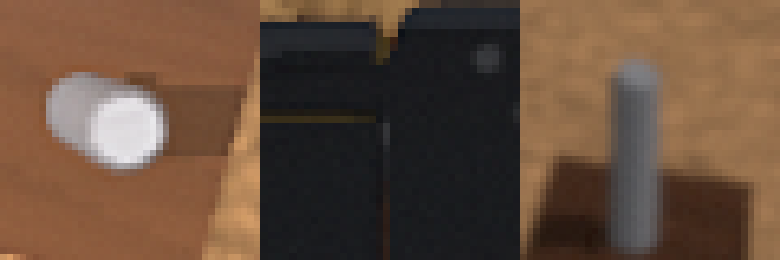

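The crops put the punch top's centre at about (299.5,130) in the wrist view, so it stands near (0.580, 0.187). Next I align above it and check once more.

Request:
step_arm:
  linear:
    - [26, 24, 0]
    - [26, 24, 10]
    - [0, 0, 40]
    - [0, 0, 40]
    - [0, 0, 20]
    - [0, 0, 0]
  delta_rot:
    - [0, 0, 0]
    - [0, 0, 0]
    - [0, 0, 0]
    - [0, 0, 0]
    - [0, 0, 0]
    - [0, 0, 0]
  grip: [60, 60, 60, 60, 60, 60]

```text
time_s: 3.75
tcp_pos: [0.5778, 0.1885, 0.1877]
ee_rot: [[1.0, 0.0, -0.004], [0.0, -1.0, -0.002], [-0.004, 0.002, -1.0]]
wrist_force: [-0.1, -0.7, 0.1]
gripper_width: 0.693
gripper_force: 0.0
```

```bash
python3 - <<'E'
from h import *
np.set_printoptions(precision=4,suppress=True)
s=sense();print(s["tcp_pos"],s["wrist_force"])
c=snap("wrist"); p=proj(c,[.58,.187,.123]);print("pred",p)
g=cv2.cvtColor(c["img"],cv2.COLOR_RGB2HSV)
u,v=map(int,p);r=25
sub=g[v-r:v+r,u-r:u+r]; m=((sub[...,1]<40)&(sub[...,2]>200)).astype(np.uint8)
n,l,st,ce=cv2.connectedComponentsWithStats(m);print(st,ce+[u-r,v-r])
for i in range(1,n):
    if st[i,4]>60: print(at(c,ce[i]+[u-r,v-r],.123))
for l,z in (("stand",0),("punch",.005)):
    for x in landmark_of("wrist",l)[:2]: print(l,x["score"],x["point"],at(c,x["point"],z))
x=silhouettes("wrist","punch")
if x: print(cv2.boundingRect(x[0]["mask"].astype(np.uint8)))
cv2.imwrite("pics/w2.png",c["img"][:,:,::-1])
E
```

```text
[0.5778 0.1885 0.1877] [-0.0604 -0.6795  0.1444]
pred [258.8127 199.8825]
[[   0    0   50   50 2454]
 [  19   20    7    3    9]
 [  18   23   13    9   37]] [[257.5041 198.4662]
 [255.5556 195.    ]
 [257.7027 201.5946]]
stand 0.71 [257.1, 171.1] [0.5786 0.188  0.    ]
punch 0.9 [254.8, 170.0] [0.581  0.1909 0.005 ]
(249, 173, 18, 36)
```

View pics/w2.png

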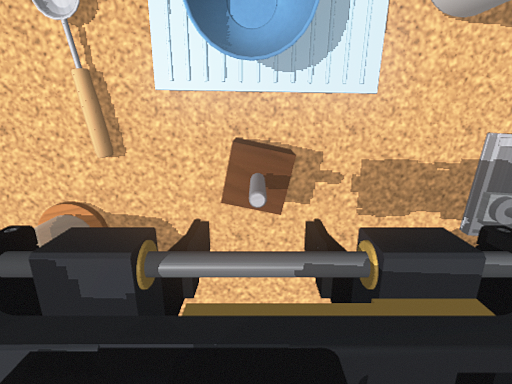

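The punch's top is at (258,200), as predicted. I descend and grip.

Request:
step_arm:
  linear:
    - [1, 0, 40]
    - [0, 0, 40]
    - [0, 0, 34]
    - [0, 0, 0]
    - [0, 0, 0]
    - [0, 0, 0]
    - [0, 0, 0]
    - [0, 0, 0]
    - [0, 0, 0]
  delta_rot:
    - [0, 0, 0]
    - [0, 0, 0]
    - [0, 0, 0]
    - [0, 0, 0]
    - [0, 0, 0]
    - [0, 0, 0]
    - [0, 0, 0]
    - [0, 0, 0]
    - [0, 0, 0]
  grip: [60, 60, 60, 60, 0, 0, 0, 0, 0]

```text
time_s: 5.08
tcp_pos: [0.5797, 0.189, 0.0758]
ee_rot: [[1.0, 0.0, 0.0], [0.0, -1.0, 0.0], [0.0, -0.0, -1.0]]
wrist_force: [0.0, -1.1, -0.1]
gripper_width: 0.202
gripper_force: 0.7
```

Request:
step_arm:
  linear:
    - [0, 0, 0]
    - [0, 0, 0]
    - [0, 0, 0]
  delta_rot:
    - [0, 0, 0]
    - [0, 0, 0]
    - [0, 0, 0]
  grip: [0, 0, 0]

```text
time_s: 5.45
tcp_pos: [0.5797, 0.189, 0.0757]
ee_rot: [[1.0, 0.0, 0.0], [0.0, -1.0, -0.0], [0.0, 0.0, -1.0]]
wrist_force: [-0.2, -0.4, 1.5]
gripper_width: 0.174
gripper_force: 30.0
```

Gripped at about (0.580, 0.189). I lift and travel towards the bracket.

Request:
step_arm:
  linear:
    - [0, 0, -20]
    - [0, 0, -30]
    - [0, 0, -40]
    - [0, 0, -40]
    - [0, 0, -40]
    - [0, 45, -10]
    - [0, 50, 0]
    - [0, 50, 0]
    - [0, 50, 0]
    - [-10, 50, 0]
  delta_rot:
    - [0, 0, 0]
    - [0, 0, 0]
    - [0, 0, 0]
    - [0, 0, 0]
    - [0, 0, 0]
    - [0, 0, 0]
    - [0, 0, 0]
    - [0, 0, 0]
    - [0, 0, 0]
    - [0, 0, 0]
  grip: [0, 0, 0, 0, 0, 0, 0, 0, 0, 0]

```text
time_s: 6.7
tcp_pos: [0.5694, -0.0575, 0.2546]
ee_rot: [[1.0, 0.0, -0.001], [0.0, -1.0, 0.0], [-0.001, -0.0, -1.0]]
wrist_force: [0.5, 0.0, -1.5]
gripper_width: 0.176
gripper_force: 30.0
```

Request:
step_arm:
  linear:
    - [-10, 40, 0]
    - [0, 0, 0]
    - [0, 0, 0]
  delta_rot:
    - [0, 0, 0]
    - [0, 0, 0]
    - [0, 0, 0]
  grip: [0, 0, 0]

```text
time_s: 7.08
tcp_pos: [0.5596, -0.0959, 0.2551]
ee_rot: [[1.0, -0.0, -0.001], [-0.0, -1.0, 0.0], [-0.001, -0.0, -1.0]]
wrist_force: [-0.4, -0.1, -0.8]
gripper_width: 0.176
gripper_force: 30.0
```

```bash
python3 - <<'E'
from h import *
np.set_printoptions(precision=4,suppress=True)
s=sense();print(s["tcp_pos"],s["wrist_force"],s["gripper_width"])
for n in ("wrist","top"):
  c=snap(n)
  for l,z in (("holder",0),("holder_mark",.09),("punch_tip",s["tcp_pos"][2]-.0707),("punch",s["tcp_pos"][2]-.0707)):
    for x in landmark_of(n,l)[:2]: print(n,l,round(x["score"],2),x["point"],at(c,x["point"],z))
  cv2.imwrite(f"pics/b_{n}.png",c["img"][:,:,::-1])
E
python3 -c "
import cv2,numpy as np
a=cv2.imread('pics/b_wrist.png');b=cv2.resize(cv2.imread('pics/b_top.png')[170:270,340:440],(288,288),interpolation=0)
cv2.imwrite('pics/b.png',np.hstack([a,np.vstack([b,np.zeros((96,288,3),np.uint8)])]))"
```

```text
[ 0.5596 -0.0959  0.2551] [-0.3908 -0.1148 -0.8202] 0.17630531287550863
wrist holder 0.68 [284.6, 162.6] [ 0.5598 -0.1373  0.    ]
wrist punch_tip 0.84 [254.6, 200.7] [ 0.5594 -0.0936  0.1844]
wrist punch 0.85 [254.5, 199.3] [ 0.5607 -0.0935  0.1844]
top punch 0.27 [123.5, 259.8] [0.4875 0.3846 0.1844]
```

View pics/b.png

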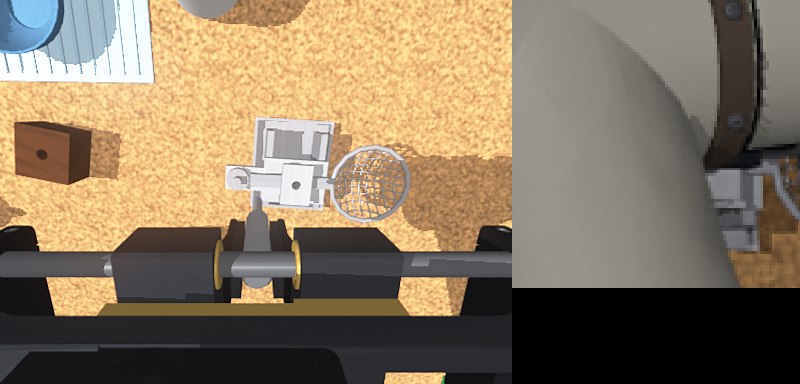

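The wrist view shows the empty stand hole at (42,154), the punch tip at about (255,202), and the bracket's hole as a dark spot at (295,185). I'll get sub-pixel values for these.

```bash
python3 - <<'E'
from h import *
np.set_printoptions(precision=4,suppress=True)
s=sense()
c=snap("wrist")
def dark(img,u,v,r,z,c):
    g=img[...,:3].mean(2)[v-r:v+r+1,u-r:u+r+1]; med=np.median(g)
    w=np.clip(med-20-g,0,None); yy,xx=np.mgrid[v-r:v+r+1,u-r:u+r+1]
    p=np.array([(w*xx).sum(),(w*yy).sum()])/w.sum(); print(p,at(c,p,z))
print("hole");dark(c["img"].astype(float),296,185,7,.088,c)
print("stand hole");dark(c["img"].astype(float),42,154,8,.05,c)
im=cv2.imread("pics/top0.png").astype(float);t=snap("top")
print("hole top");dark(im,409,226,4,.088,t)
x=silhouettes("wrist","punch")
m=x[0]["mask"].astype(np.uint8);print(cv2.boundingRect(m))
ys,xs=np.nonzero(m)
for y in range(ys.min(),ys.max(),8): print(y,xs[ys==y].min(),xs[ys==y].max())
T=[s["tcp_pos"][0],s["tcp_pos"][1],s["tcp_pos"][2]-.0707]
print(proj(c,T),proj(c,np.array(T)+[-.004,0,0]),proj(c,np.array(T)+[.004,0,0]))
cv2.imwrite("pics/d.png",np.hstack([cv2.resize(c["img"][170:220,230:320,::-1],(720,400),interpolation=0)]))
E
```

```text
hole
[295.5437 184.9988] [ 0.5484 -0.1425  0.088 ]
stand hole
[ 41.7085 153.8728] [0.5804 0.1873 0.05  ]
hole top
[408.6566 225.5364] [ 0.5489 -0.1426  0.088 ]
(241, 196, 32, 93)
196 255 259
204 251 262
212 249 264
220 246 267
228 245 268
236 244 269
244 244 269Traceback (most recent call last):
  File "<stdin>", line 16, in <module>
    return umr_minimum(a, axis, None, out, keepdims, initial, where)
ValueError: zero-size array to reduction operation minimum which has no identity
```

```bash
python3 - <<'E'
from h import *
np.set_printoptions(precision=4,suppress=True)
s=sense(); c=snap("wrist")
T=np.array([s["tcp_pos"][0],s["tcp_pos"][1],s["tcp_pos"][2]-.0707])
print("pred tip",proj(c,T),proj(c,T+[.004,0,0]),"shoulder",proj(c,T+[0,0,.045]))
x=silhouettes("wrist","punch");m=x[0]["mask"];ys,xs=np.nonzero(m)
for y in range(ys.min(),240,3): print(y,xs[ys==y].min(),xs[ys==y].max(),end="; ")
cv2.imwrite("pics/d.png",cv2.resize(c["img"][180:240,230:310,::-1],(800,600),interpolation=0))
E
```

```text
pred tip [257.1983 200.5046] [257.2029 196.1143] shoulder [257.3009 219.8092]
196 256 257; 199 253 260; 202 252 261; 205 252 261; 208 252 261; 211 251 263; 214 247 265; 217 246 267; 220 246 267; 223 245 267; 226 245 267; 229 245 268; 232 245 268; 235 244 268; 238 244 269;
```

View pics/d.png

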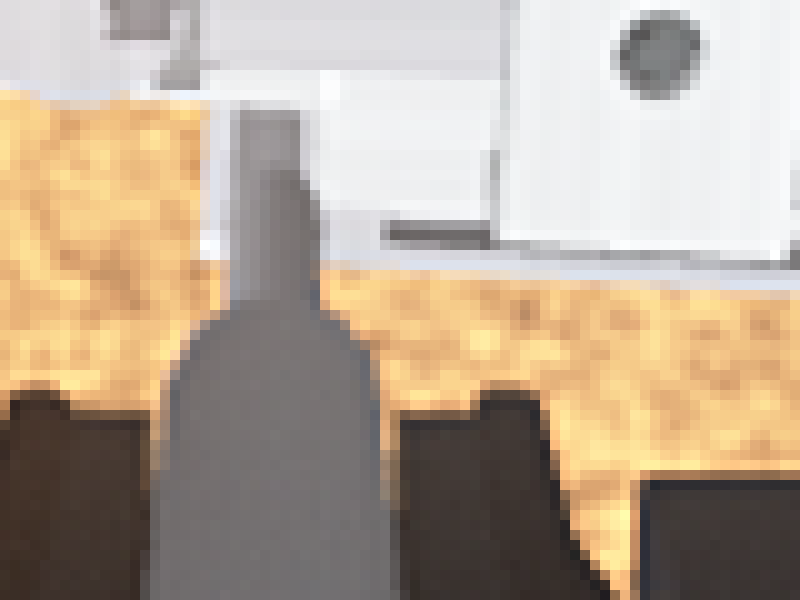

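The crop shows the tip below the TCP within about half a millimetre and the hole at about (295.7,185.3). Next I bring the tip about 12 mm above the face and look again.

Request:
step_arm:
  linear:
    - [-5, 23, 0]
    - [-5.5, 23.5, 0]
    - [0, 0, 40]
    - [0, 0, 33]
    - [0, 0, 0]
    - [0, 0, 0]
  delta_rot:
    - [0, 0, 0]
    - [0, 0, 0]
    - [0, 0, 0]
    - [0, 0, 0]
    - [0, 0, 0]
    - [0, 0, 0]
  grip: [0, 0, 0, 0, 0, 0]

```text
time_s: 8.57
tcp_pos: [0.5504, -0.1427, 0.1841]
ee_rot: [[1.0, 0.001, 0.003], [0.001, -1.0, -0.001], [0.003, 0.001, -1.0]]
wrist_force: [0.4, 0.3, -0.6]
gripper_width: 0.18
gripper_force: 30.0
```

```bash
python3 - <<'E'
from h import *
np.set_printoptions(precision=4,suppress=True)
s=sense(); c=snap("wrist");print(s["tcp_pos"],s["wrist_force"])
T=np.array([s["tcp_pos"][0],s["tcp_pos"][1],s["tcp_pos"][2]-.0707])
u,v=map(int,proj(c,[.5487,-.1425,.09]));print("tip",proj(c,T),"hole",u,v)
cv2.imwrite("pics/e.png",cv2.resize(c["img"][v-30:v+30,u-40:u+40,::-1],(800,600),interpolation=0));print(u-40,v-30)
E
```

```text
[ 0.5504 -0.1427  0.1841] [ 0.404   0.2809 -0.6271]
tip [257.131  200.6961] hole 256 194
216 164
```

View pics/e.png

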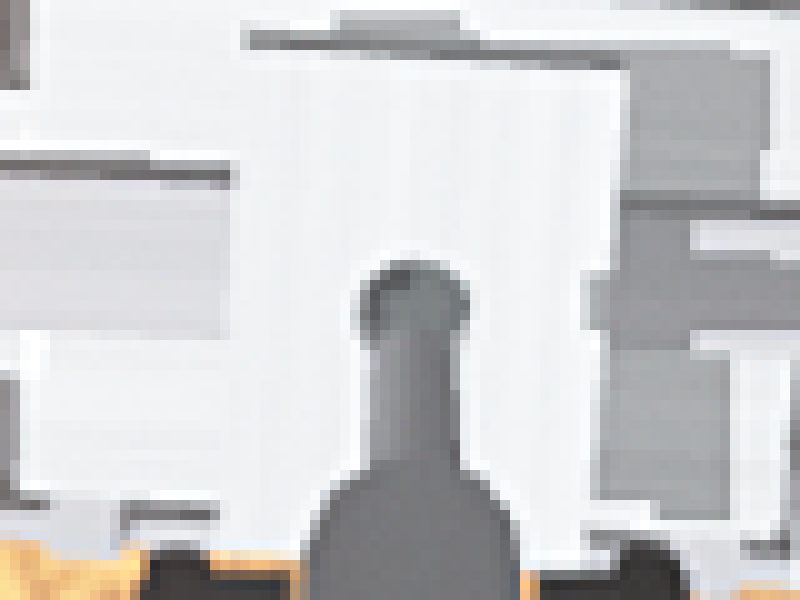

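The crop shows hole and tip both centred on column 257.5, so y is aligned. In x the tip sits about 1 to 1.5 mm too far out. I correct that and descend gently.

Request:
step_arm:
  linear:
    - [-0.8, 0, 8]
    - [0, 0, 8]
    - [0, 0, 0]
    - [0, 0, 0]
  delta_rot:
    - [0, 0, 0]
    - [0, 0, 0]
    - [0, 0, 0]
    - [0, 0, 0]
  grip: [0, 0, 0, 0]

```text
time_s: 9.12
tcp_pos: [0.5485, -0.1426, 0.1666]
ee_rot: [[1.0, 0.0, 0.0], [0.0, -1.0, -0.0], [0.0, 0.0, -1.0]]
wrist_force: [0.0, -0.8, -1.1]
gripper_width: 0.174
gripper_force: 30.0
```

Request:
step_arm:
  linear:
    - [0.4, 0, 2]
    - [0, 0, 2]
    - [0, 0, 2]
    - [0, 0, 1]
    - [0, 0, 1]
    - [0, 0, 0]
  delta_rot:
    - [0, 0, 0]
    - [0, 0, 0]
    - [0, 0, 0]
    - [0, 0, 0]
    - [0, 0, 0]
    - [0, 0, 0]
  grip: [0, 0, 0, 0, 0, 0]

```text
time_s: 9.88
tcp_pos: [0.5488, -0.1425, 0.1585]
ee_rot: [[1.0, 0.0, -0.0], [0.0, -1.0, 0.0], [-0.0, -0.0, -1.0]]
wrist_force: [0.4, -1.0, -0.8]
gripper_width: 0.176
gripper_force: 30.0
```

The tip is about 2 mm into the hole with no contact force. I keep pressing in small steps.

Request:
step_arm:
  linear:
    - [0, 0, 1]
    - [0, 0, 1]
    - [0, 0, 1]
    - [0, 0, 0.5]
    - [0, 0, 0]
  delta_rot:
    - [0, 0, 0]
    - [0, 0, 0]
    - [0, 0, 0]
    - [0, 0, 0]
    - [0, 0, 0]
  grip: [0, 0, 0, 0, 0]

```text
time_s: 10.5
tcp_pos: [0.5491, -0.1426, 0.1559]
ee_rot: [[1.0, 0.0, 0.001], [0.0, -1.0, -0.0], [0.001, 0.0, -1.0]]
wrist_force: [-1.8, 0.7, 5.0]
gripper_width: 0.177
gripper_force: 30.0
```

Request:
step_arm:
  linear:
    - [0, 0, 0.5]
    - [0, 0, 0.5]
    - [0, 0, 0.5]
    - [0, 0, 0]
  delta_rot:
    - [0, 0, 0]
    - [0, 0, 0]
    - [0, 0, 0]
    - [0, 0, 0]
  grip: [0, 0, 0, 0]

```text
time_s: 11.0
tcp_pos: [0.5492, -0.1427, 0.1553]
ee_rot: [[1.0, 0.001, 0.002], [0.001, -1.0, -0.001], [0.002, 0.001, -1.0]]
wrist_force: [-2.4, 2.1, 9.3]
gripper_width: 0.178
gripper_force: 30.0
```

Request:
step_arm:
  linear:
    - [0, 0, 0.5]
    - [0, 0, 0.5]
    - [0, 0, 0]
  delta_rot:
    - [0, 0, 0]
    - [0, 0, 0]
    - [0, 0, 0]
  grip: [0, 0, 0]

```text
time_s: 11.38
tcp_pos: [0.5493, -0.1427, 0.1543]
ee_rot: [[1.0, 0.001, 0.002], [0.001, -1.0, -0.001], [0.002, 0.001, -1.0]]
wrist_force: [-2.7, 1.1, 9.4]
gripper_width: 0.178
gripper_force: 30.0
```

The pin moves at about 10 N. I continue.

Request:
step_arm:
  linear:
    - [0, 0, 1]
    - [0, 0, 1]
    - [0, 0, 1]
    - [0, 0, 0]
  delta_rot:
    - [0, 0, 0]
    - [0, 0, 0]
    - [0, 0, 0]
    - [0, 0, 0]
  grip: [0, 0, 0, 0]

```text
time_s: 11.88
tcp_pos: [0.5497, -0.1427, 0.151]
ee_rot: [[1.0, 0.001, 0.003], [0.001, -1.0, -0.0], [0.003, 0.0, -1.0]]
wrist_force: [-0.6, 0.4, 6.0]
gripper_width: 0.173
gripper_force: 30.0
```

Request:
step_arm:
  linear:
    - [0, 0, 0.7]
    - [0, 0, 0.7]
    - [0, 0, 0.7]
    - [0, 0, 0]
  delta_rot:
    - [0, 0, 0]
    - [0, 0, 0]
    - [0, 0, 0]
    - [0, 0, 0]
  grip: [0, 0, 0, 0]

```text
time_s: 12.38
tcp_pos: [0.5499, -0.1428, 0.1494]
ee_rot: [[1.0, 0.001, 0.003], [0.001, -1.0, -0.001], [0.003, 0.001, -1.0]]
wrist_force: [-1.0, -0.3, 8.2]
gripper_width: 0.174
gripper_force: 30.0
```

Request:
step_arm:
  linear:
    - [0, 0, 0.8]
    - [0, 0, 0.8]
    - [0, 0, 0.8]
    - [0, 0, 0]
  delta_rot:
    - [0, 0, 0]
    - [0, 0, 0]
    - [0, 0, 0]
    - [0, 0, 0]
  grip: [0, 0, 0, 0]

```text
time_s: 12.88
tcp_pos: [0.5499, -0.1427, 0.147]
ee_rot: [[1.0, 0.001, 0.003], [0.001, -1.0, -0.001], [0.003, 0.001, -1.0]]
wrist_force: [-1.8, 1.1, 9.5]
gripper_width: 0.172
gripper_force: 30.0
```

Request:
step_arm:
  linear:
    - [0, 0, 1]
    - [0, 0, 1]
    - [0, 0, 1]
    - [0, 0, 1]
    - [0, 0, 0]
  delta_rot:
    - [0, 0, 0]
    - [0, 0, 0]
    - [0, 0, 0]
    - [0, 0, 0]
    - [0, 0, 0]
  grip: [0, 0, 0, 0, 0]

```text
time_s: 13.5
tcp_pos: [0.5497, -0.1427, 0.143]
ee_rot: [[1.0, 0.001, 0.003], [0.001, -1.0, -0.001], [0.003, 0.001, -1.0]]
wrist_force: [-1.9, 0.4, 8.3]
gripper_width: 0.173
gripper_force: 30.0
```

Request:
step_arm:
  linear:
    - [0, 0, 1]
    - [0, 0, 1]
    - [0, 0, 1]
    - [0, 0, 1]
    - [0, 0, 1]
    - [0, 0, 0]
  delta_rot:
    - [0, 0, 0]
    - [0, 0, 0]
    - [0, 0, 0]
    - [0, 0, 0]
    - [0, 0, 0]
    - [0, 0, 0]
  grip: [0, 0, 0, 0, 0, 0]

```text
time_s: 14.25
tcp_pos: [0.5499, -0.143, 0.1377]
ee_rot: [[1.0, 0.001, 0.003], [0.001, -1.0, -0.001], [0.003, 0.001, -1.0]]
wrist_force: [-2.6, -0.3, 7.7]
gripper_width: 0.177
gripper_force: 30.0
```

Request:
step_arm:
  linear:
    - [0, 0, 1]
    - [0, 0, 1]
    - [0, 0, 1]
    - [0, 0, 1]
    - [0, 0, 0]
  delta_rot:
    - [0, 0, 0]
    - [0, 0, 0]
    - [0, 0, 0]
    - [0, 0, 0]
    - [0, 0, 0]
  grip: [0, 0, 0, 0, 0]

```text
time_s: 14.88
tcp_pos: [0.5499, -0.143, 0.1337]
ee_rot: [[1.0, 0.001, 0.003], [0.001, -1.0, -0.001], [0.003, 0.001, -1.0]]
wrist_force: [-1.9, -0.3, 7.1]
gripper_width: 0.174
gripper_force: 30.0
```

Request:
step_arm:
  linear:
    - [0, 0, 1]
    - [0, 0, 1]
    - [0, 0, 1]
    - [0, 0, 1]
    - [0, 0, 0]
    - [0, 0, 0]
  delta_rot:
    - [0, 0, 0]
    - [0, 0, 0]
    - [0, 0, 0]
    - [0, 0, 0]
    - [0, 0, 0]
    - [0, 0, 0]
  grip: [0, 0, 0, 0, 0, 0]

```text
time_s: 15.62
tcp_pos: [0.5499, -0.143, 0.1296]
ee_rot: [[1.0, 0.001, 0.003], [0.001, -1.0, -0.001], [0.003, 0.001, -1.0]]
wrist_force: [-0.9, 0.6, 6.8]
gripper_width: 0.171
gripper_force: 30.0
```

Request:
step_arm:
  linear:
    - [0, 0, 1]
    - [0, 0, 1]
    - [0, 0, 1]
    - [0, 0, 0]
  delta_rot:
    - [0, 0, 0]
    - [0, 0, 0]
    - [0, 0, 0]
    - [0, 0, 0]
  grip: [0, 0, 0, 0]

```text
time_s: 16.12
tcp_pos: [0.5499, -0.143, 0.1267]
ee_rot: [[1.0, 0.001, 0.003], [0.001, -1.0, -0.001], [0.003, 0.001, -1.0]]
wrist_force: [-1.7, -0.0, 7.5]
gripper_width: 0.176
gripper_force: 30.0
```

Request:
step_arm:
  linear:
    - [0, 0, -2]
    - [0, 0, -2]
    - [0, 0, -2]
    - [0, 0, -2]
    - [0, 0, 0]
  delta_rot:
    - [0, 0, 0]
    - [0, 0, 0]
    - [0, 0, 0]
    - [0, 0, 0]
    - [0, 0, 0]
  grip: [0, 0, 0, 0, 0]

```text
time_s: 16.75
tcp_pos: [0.5492, -0.1425, 0.1331]
ee_rot: [[1.0, 0.0, 0.001], [0.0, -1.0, -0.0], [0.001, 0.0, -1.0]]
wrist_force: [3.5, -1.9, -7.5]
gripper_width: 0.173
gripper_force: 30.0
```

The drag is now symmetric, about 7 N in both directions, so the pin is out and only the arm's eye rubs on the punch. I withdraw.

Request:
step_arm:
  linear:
    - [0, 0, -3]
    - [0, 0, -4]
    - [0, 0, -4]
    - [0, 0, -4]
    - [0, 0, -4]
    - [0, 0, -6]
    - [0, 0, -10]
    - [0, 0, -20]
    - [0, 0, 0]
    - [0, 0, 0]
  delta_rot:
    - [0, 0, 0]
    - [0, 0, 0]
    - [0, 0, 0]
    - [0, 0, 0]
    - [0, 0, 0]
    - [0, 0, 0]
    - [0, 0, 0]
    - [0, 0, 0]
    - [0, 0, 0]
    - [0, 0, 0]
  grip: [0, 0, 0, 0, 0, 0, 0, 0, 0, 0]

```text
time_s: 18.0
tcp_pos: [0.5482, -0.1424, 0.1877]
ee_rot: [[1.0, -0.0, -0.001], [-0.0, -1.0, 0.001], [-0.001, -0.001, -1.0]]
wrist_force: [-0.8, -0.3, -0.9]
gripper_width: 0.175
gripper_force: 30.0
```

Request:
step_arm:
  linear:
    - [0, 0, -40]
    - [2, -45, -25]
    - [2, -50, 0]
    - [2, -50, 0]
    - [2, -50, 0]
    - [2, -50, 0]
    - [2, -50, 0]
    - [0, 0, 0]
    - [0, 0, 0]
  delta_rot:
    - [0, 0, 0]
    - [0, 0, 0]
    - [0, 0, 0]
    - [0, 0, 0]
    - [0, 0, 0]
    - [0, 0, 0]
    - [0, 0, 0]
    - [0, 0, 0]
    - [0, 0, 0]
  grip: [0, 0, 0, 0, 0, 0, 0, 0, 0]

```text
time_s: 19.12
tcp_pos: [0.5602, 0.1523, 0.252]
ee_rot: [[1.0, 0.001, -0.002], [0.001, -1.0, -0.001], [-0.002, 0.001, -1.0]]
wrist_force: [0.2, -1.4, -0.9]
gripper_width: 0.172
gripper_force: 30.0
```

```bash
python3 - <<'E'
from h import *
np.set_printoptions(precision=4,suppress=True)
s=sense(); c=snap("wrist");print(s["tcp_pos"],s["wrist_force"],s["time_s"])
u,v=proj(c,[.5804,.1873,.05]);print("stand hole pred",u,v)
T=np.array([s["tcp_pos"][0],s["tcp_pos"][1],s["tcp_pos"][2]-.0707])
print("tip pred",proj(c,T),proj(c,T+[.004,0,0]),"shoulder",proj(c,T+[0,0,.045]))
x=silhouettes("wrist","punch");m=x[0]["mask"];ys,xs=np.nonzero(m)
for y in range(ys.min(),240,3):
  if (ys==y).any(): print(y,xs[ys==y].min(),xs[ys==y].max(),end="; ")
t=snap("top")
cv2.imwrite("pics/f.png",np.hstack([cv2.resize(t["img"][170:290,340:500,::-1],(288,216)),c["img"][:216,:,::-1]]))
E
```

```text
[0.5602 0.1523 0.252 ] [ 0.1969 -1.3569 -0.936 ] 19.125
stand hole pred 229.9579673640745 154.37527360222927
tip pred [257.1026 200.3337] [257.1081 195.9448] shoulder [257.2594 219.7367]
197 255 258; 200 253 260; 203 252 261; 206 252 261; 209 252 261; 212 250 263; 215 248 265; 218 247 266; 221 247 266; 224 246 266; 227 245 267; 230 245 268; 233 245 268; 236 244 269; 239 244 269;
```

View pics/f.png

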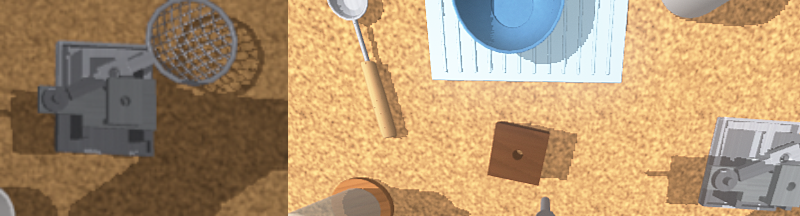

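The top crop shows the arm swung open towards +x. The wrist view shows the stand hole at (229.5,155), as predicted. I align above the stand.

Request:
step_arm:
  linear:
    - [10, -17, 0]
    - [10, -18, 30]
    - [0, 0, 40]
    - [0, 0, 30]
    - [0, 0, 0]
    - [0, 0, 0]
    - [0, 0, 0]
  delta_rot:
    - [0, 0, 0]
    - [0, 0, 0]
    - [0, 0, 0]
    - [0, 0, 0]
    - [0, 0, 0]
    - [0, 0, 0]
    - [0, 0, 0]
  grip: [0, 0, 0, 0, 0, 0, 0]

```text
time_s: 20.15
tcp_pos: [0.5819, 0.188, 0.155]
ee_rot: [[1.0, 0.0, 0.003], [0.0, -1.0, 0.002], [0.003, -0.002, -1.0]]
wrist_force: [-0.0, 0.3, -1.2]
gripper_width: 0.171
gripper_force: 30.0
```

```bash
python3 - <<'E'
from h import *
np.set_printoptions(precision=4,suppress=True)
s=sense(); c=snap("wrist");print(s["tcp_pos"],s["wrist_force"],s["time_s"])
print("hole pred",proj(c,[.5804,.1873,.05]))
T=np.array([s["tcp_pos"][0],s["tcp_pos"][1],s["tcp_pos"][2]-.0707])
print("tip pred",proj(c,T))
u,v=map(int,proj(c,[.5804,.1873,.05]))
cv2.imwrite("pics/g.png",cv2.resize(c["img"][v-30:v+30,u-40:u+40,::-1],(800,600),interpolation=0));print(u-40,v-30)
E
```

```text
[0.5819 0.188  0.155 ] [-0.009   0.2689 -1.2152] 20.15
hole pred [258.0372 191.6481]
tip pred [257.3372 200.7627]
218 161
```

View pics/g.png

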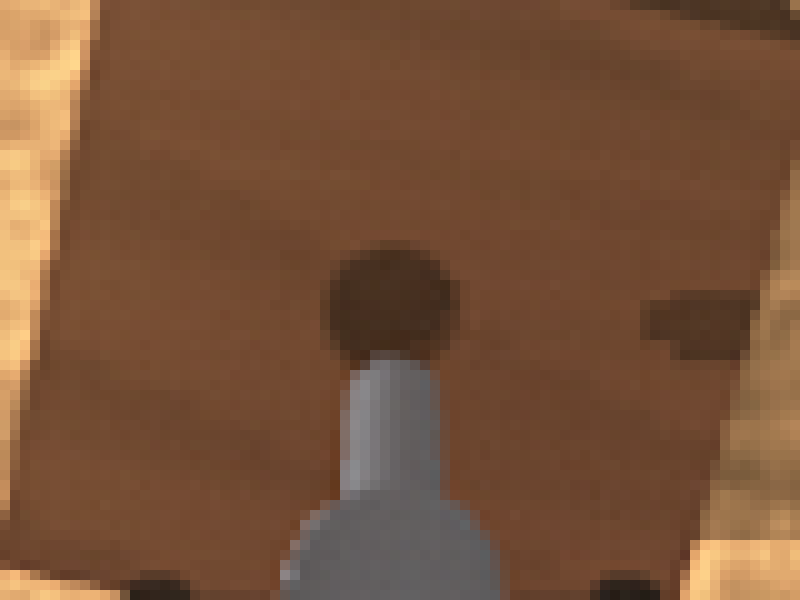

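The crop shows the hole at (257.3,191.3) and the tip on the same column, which is where I expect them. I descend gently into the stand.

Request:
step_arm:
  linear:
    - [0, 0, 15]
    - [0, 0, 14]
    - [0, 0, 6]
    - [0, 0, 4]
    - [0, 0, 0]
  delta_rot:
    - [0, 0, 0]
    - [0, 0, 0]
    - [0, 0, 0]
    - [0, 0, 0]
    - [0, 0, 0]
  grip: [0, 0, 0, 0, 0]

```text
time_s: 20.82
tcp_pos: [0.5807, 0.1875, 0.1137]
ee_rot: [[1.0, 0.0, -0.0], [0.0, -1.0, -0.0], [-0.0, 0.0, -1.0]]
wrist_force: [0.2, -0.1, -0.3]
gripper_width: 0.172
gripper_force: 30.0
```

The tip is 7 mm in and free. It needs about 38 mm more, slowing near the end.

Request:
step_arm:
  linear:
    - [0, 0, 8]
    - [0, 0, 8]
    - [0, 0, 8]
    - [0, 0, 8]
    - [0, 0, 3]
    - [0, 0, 1]
    - [0, 0, 1]
    - [0, 0, 0]
  delta_rot:
    - [0, 0, 0]
    - [0, 0, 0]
    - [0, 0, 0]
    - [0, 0, 0]
    - [0, 0, 0]
    - [0, 0, 0]
    - [0, 0, 0]
    - [0, 0, 0]
  grip: [0, 0, 0, 0, 0, 0, 0, 0]

```text
time_s: 21.82
tcp_pos: [0.5809, 0.1875, 0.0773]
ee_rot: [[1.0, 0.0, 0.0], [0.0, -1.0, 0.0], [0.0, -0.0, -1.0]]
wrist_force: [-0.2, -0.4, -1.8]
gripper_width: 0.179
gripper_force: 30.0
```

Request:
step_arm:
  linear:
    - [0, 0, 0.5]
    - [0, 0, 0.5]
    - [0, 0, 0.5]
    - [0, 0, 0.5]
    - [0, 0, 0]
  delta_rot:
    - [0, 0, 0]
    - [0, 0, 0]
    - [0, 0, 0]
    - [0, 0, 0]
    - [0, 0, 0]
  grip: [0, 0, 0, 0, 0]

```text
time_s: 22.45
tcp_pos: [0.5809, 0.1875, 0.0757]
ee_rot: [[1.0, 0.0, 0.0], [0.0, -1.0, 0.0], [0.0, -0.0, -1.0]]
wrist_force: [-0.9, -0.2, 3.7]
gripper_width: 0.176
gripper_force: 30.0
```

Seated: contact at the original height. I release and withdraw.

Request:
step_arm:
  linear:
    - [0, 0, 0]
    - [0, 0, 0]
    - [0, 0, 0]
    - [0, 0, 0]
    - [0, 0, -15]
    - [0, 0, -25]
    - [0, 0, -40]
    - [0, 0, -40]
    - [0, 0, -30]
    - [0, 0, 0]
  delta_rot:
    - [0, 0, 0]
    - [0, 0, 0]
    - [0, 0, 0]
    - [0, 0, 0]
    - [0, 0, 0]
    - [0, 0, 0]
    - [0, 0, 0]
    - [0, 0, 0]
    - [0, 0, 0]
    - [0, 0, 0]
  grip: [25, 45, 60, 60, 60, 60, 60, 60, 60, 60]

```text
time_s: 23.7
tcp_pos: [0.5823, 0.1882, 0.2295]
ee_rot: [[1.0, 0.001, 0.007], [0.001, -1.0, 0.004], [0.007, -0.004, -1.0]]
wrist_force: [0.3, -0.7, -0.8]
gripper_width: 0.693
gripper_force: 0.0
```

```bash
python3 - <<'E'
from h import *
np.set_printoptions(precision=4,suppress=True)
s=sense(); c=snap("wrist");print(s["tcp_pos"],s["wrist_force"],s["gripper_width"])
print("expected top/shoulder",proj(c,[.5806,.1873,.123]),proj(c,[.5806,.1873,.05]))
x=silhouettes("wrist","punch")
if x: print(x[0]["score"],x[0]["point"],cv2.boundingRect(x[0]["mask"].astype(np.uint8)))
for y in landmark_of("wrist","punch")[:1]: print(y["score"],at(c,y["point"],.005))
E
```

```text
[0.5823 0.1882 0.2295] [ 0.2572 -0.6691 -0.8422] 0.6929211153163003
expected top/shoulder [258.4073 191.8565] [258.2858 176.0283]
0.87 [254.3, 181.2] (250, 171, 16, 26)
0.8 [0.5824 0.1896 0.005 ]
```

The mask spans rows 171–197, which matches a fully seated, upright punch. I hand in.

```bash
python3 -c "
from station import *
print(finish_job())"
```

```text
the job is handed in; nothing more can be done
None
```

The lock pin is out, the strainer arm has sprung open, and the punch is back upright and fully down in its stand; the job is handed in, but no verdict came back.

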